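Swing the filling spout over the beaker and open its valve

TASK

Get the beaker ready to fill: push the spout of the filling stand round with a fingertip until its nozzle hangs over the middle of the open beaker, and only then push a spoke of the three-spoked valve handle anticlockwise (seen from above) until it comes to its stop, fully open. Do both by pushing only: grip and lift nothing, do not force anything, and leave the beaker, the two lidded jars and everything else on the bench where they stand.

Things in the scene. Friction and masses are not known exactly. Their poses are not given: they have to be found in the camera images.
- spout_pivot (a point): Point on the upright pivot axis of the filling stand's spout, 162 mm above the bench, at the height of the spout's axis. The stand is fixed: a round foot (90 mm across, 20 mm high), a 20 mm column, and on top a hub 32 mm across that ends 22 mm above this point. A straight level steel tube, 14 mm thick, runs out from the hub and bends down at its end.
- nozzle (a point): Centre of the downward mouth of the spout's nozzle (18 mm across), 140 mm out from the pivot axis and 42 mm below the tube's axis, 120 mm above the bench. The level tube is straight from 16 to 126 mm out, so its direction is that from the pivot to this point; its x axis points level from the nozzle to the pivot axis, z up.
- spout (a joint): Angle of the spout in rad, growing anticlockwise from above; range -1.5 to 1.5. It turns with a light friction (about 0.1 N m), has no spring and stays where it is left. It starts between two of the three vessels that stand round the stand.
- beaker_mouth (a point): Centre of the mouth of the open glass beaker, 105 mm above the bench; 83 mm across, loose, 0.12 to 0.24 kg. It is one of the three vessels that stand under the spout's circle, about 140 mm (within 9 mm) from the pivot axis; which place is the beaker's differs. The nozzle passes 15 mm above it, and the other two are lower.
- cream_jar: The larger lidded jar, 76 mm across and 51 mm high, loose; origin at the centre of its underside. Leave alone.
- salve_jar: The smaller lidded jar, 60 mm across and 41 mm high, loose; origin at the centre of its underside. Leave alone.
- handle_hub (a point): Centre of the valve handle, on its upright axis, at the height of its spokes, 75 mm above the bench. The valve is fixed: a round body 52 mm across on an 84 mm flange, with two pipe stubs reaching 50 mm from the axis at 28 mm above the bench (at most 41 mm). The hub is 32 mm across and ends 11 mm above this point. Three level spokes, 120 degrees apart, 10 mm thick, with 18 mm balls on their ends 68 mm from the axis.
- spoke_a (a point): Centre of the ball on the end of the first of the three spokes, 68 mm from the handle's axis, 75 mm above the bench; its x axis points along the spoke to the hub, z up.
- spoke_b (a point): The same on the second spoke, 120 degrees further anticlockwise.
- spoke_c (a point): The same on the third spoke, 120 degrees further anticlockwise.
- handle (a joint): Angle of the valve handle in rad: 0 shut, 1.6 the stop when fully open, growing anticlockwise from above; it starts between 0 and 0.2. It turns with a light friction (about 0.08 N m), has no spring and stays where it is left.
- vial_0: White-capped vial, 22 mm across, 45 mm high, loose; bystander.
- vial_1: Black-capped vial, 22 mm across, 45 mm high, loose; bystander.
- timer: Bench timer, 58 x 64 x 21 mm, fixed; bystander.
- tape_roll: Roll of tape lying flat, 72 mm across, 19 mm high, fixed; bystander.
- stopper: Rubber stopper, 42 mm across, 28 mm high, fixed; bystander.
- wash_bottle: Wash bottle with a screw cap, 68 mm across, 165 mm high, fixed; bystander behind the stand.

How it is judged:
By the outcome, as a careful person would: the job done as asked, in the order asked, and still so for the second after the job is handed in, with the robot touching nothing.
It also fails if it takes over 58 s, if anything falls off the work surface, if the arm or the gripper's body presses on something with over 40 N, if the wrist force passes 120 N, or if a joint passes its speed limit or range.

ROBOT

A 7-joint arm with a two-finger parallel gripper is mounted at the origin on a cart in front of the work surface, level with it; the furniture and walls round the work are solid. World frame = base frame: x ahead of the robot, y to its left, z up, the work surface at z = 0. Lengths are in mm, angles in rad, forces in N, time in s.
With the tool pointing down it reaches from about 400 to 850 mm from the base axis. Payload 4.5 kg.
Tool frame: the origin (TCP) lies at the very end of the fingers, on their centre line; the grasp point (between the pads) lies 19 mm behind it; z points along the fingers, y is the direction in which the jaws open and shut (so a half turn about z gives the same grasp; the last joint's range is limited). The gripper opens to 88 mm and grips with 3 to 60 N. Pads are 18 mm wide; open, the fingers measure 123 mm over their backs; the gripper's body (75 mm by 187 mm) begins 45 mm behind the grasp point.
Start: joints at [1.141, 0.689, -0.195, 1.565, 0.157, 0.902, -0.215], TCP at [279.625, -558.984, 238.743] pointing down, gripper open.
Joint ranges: [-3.01, 3.01], [-0.46, 2.08], [-1.47, 1.51], [0.13, 2.56], [-1, 4.14], [0.04, 2.09], [-2.66, 2.66]. Speed limits (rad/s): [2.57, 2.57, 3.14, 3.14, 3.14, 3.14, 3.14].

INTERFACE

Orientations are given as a unit quaternion [w, x, y, z].
In Python, from plant import status, viewer, job gives the robot as it stands.
- The arm moves only by the tool step_arm, never from a script. Its argument "moves" is a list of rows, each a list of 3 entries, a list of its own where there are three numbers: the finger opening in mm, from 0 to 88.1, then the shift along the world's x, y, z in mm, then the turn, a rotation vector about the world's x, y, z in rad. A call has 1 to 20 rows; each row is the pose to reach, as a shift and turn from the pose commanded when the call began; what a row does not reach only later rows make up. A row lasts 1/10 s, in which the tool goes at most 50 mm and 8.59 degrees, less where a joint would pass 70% of its speed; a pose out of reach is approached as far as the arm can. A call with a gripper value outside its range is refused whole. The fingers move at their own pace and stop on an object; "newtons" is the grip in N (left out, the last holds). Time passes only in rows, so rows that repeat a pose let the fingers close. It gives the time, the measured TCP pose, the force and the opening at its end, in the units of the state.
- status.get_obs(): the state, without advancing time (a new reading comes with each control period).
- viewer.camera(name): name is "scene" or "top"; returns the picture (384x512x3 uint8, red, green, blue); there is no depth.
- viewer.camera_model(name): a dict with "vertical_fov" (degrees; the focal length in pixels is half the picture's height over the tangent of half this angle, whatever the lens; pixels are square), "cx", "cy" (the principal point, pixels), "D" ([k1, k2, p1, p2, k3] as OpenCV has them; the pictures are not rectified), "origin" and "rotation" of the camera in the world. Camera axes: x right, y down, z forward; pixel columns grow to the right and rows downward; lengths in mm; the calibration is good to about 2 mm. A picture is of the moment at which its call begins. camera_model takes no time and is no camera call.
- job.job_done(): hands the job in, once; it reports no verdict.
The state is a dict: "time_s": time; "q": joint angles; "dq": joint speeds; "effort": joint torques, N m; "ee_pos": TCP position; "tcp_rot": TCP orientation; "ft_force": force on the tool from outside, world axes, zero at the start; "ft_torque": the same for the moment, N m; "grip_width": finger opening in mm.
Only numpy, scipy, OpenCV 4.12 (cv2) and the standard library are available. Lean on these libraries where they do the work, as an engineer would, in place of code of your own. Each camera call takes 0.05 s, during which the arm holds its last target.

## Working session

There is one attempt and no reset: what is moved stays moved. The work goes in short steps, Python scripts to look and compute and a tool call to move; the robot and the scene stay as the last step left them, time stands still between calls to the robot, and variables do not carry over. Pictures are saved under pics/ and viewed, and the job is handed in when it is done.

Besides the shell and the picture viewer there is one more tool, called after "Request:" by a JSON object that holds its "method" and its "body", one argument or row to a line. step_arm: Moves the arm, as the interface text tells. Its arguments: {"type":"object","properties":{"moves":{"type":"array","items":{"type":"array"}},"newtons":{"type":"number"}},"required":["moves"]}

```bash
mkdir -p pics; ls; python3 - <<'E'
from plant import status, viewer
import cv2
for n in("scene","top"):
    im=viewer.camera(n); cv2.imwrite(f"pics/{n}0.png",im[:,:,::-1])
    print(n,viewer.camera_model(n))
print(status.get_obs())
E
```

```text
pics
scene {'vertical_fov': 46.39979200586839, 'cx': 254.28881485178414, 'cy': 188.5700789073524, 'D': array([-0.08515317,  0.        ,  0.        ,  0.        ,  0.        ]), 'origin': array([ 692.00498983,  838.91637838, 1045.06740816]), 'rotation': array([-0.02659772,  0.05689434,  0.91950331, -0.38803256])}
top {'vertical_fov': 47.74505473623756, 'cx': 260.1923777129283, 'cy': 192.33014568960832, 'D': array([0.01197287, 0.        , 0.        , 0.        , 0.        ]), 'origin': array([ 479.18301482, -121.04592611, 1609.37807064]), 'rotation': array([ 0.02936701, -0.69785174,  0.71542037, -0.01772626])}
{'time_s': 0.1, 'q': array([ 1.14081685,  0.68986616, -0.19453267,  1.56624168,  0.15731977,
        0.9025352 , -0.21508274]), 'dq': array([-0.00099886, -0.00178223, -0.00075241, -0.00170376,  0.00076823,
        0.00259045,  0.00075895]), 'effort': array([-4.05275801e-03, -5.28495705e+01, -1.27242275e+00, -1.53837347e+01,
       -5.27627289e-02,  1.98766116e-03,  3.48454228e-05]), 'ee_pos': array([ 279.28409512, -558.48365995,  238.01132542]), 'tcp_rot': array([-7.87518902e-04,  9.73220202e-01,  2.29873340e-01, -2.56410055e-04]), 'ft_force': array([-0.05363478,  0.07059569,  0.50640514]), 'ft_torque': array([-0.01972335, -0.01594192,  0.00593854]), 'grip_width': 88.45158190048667}
```

View pics/scene0.png

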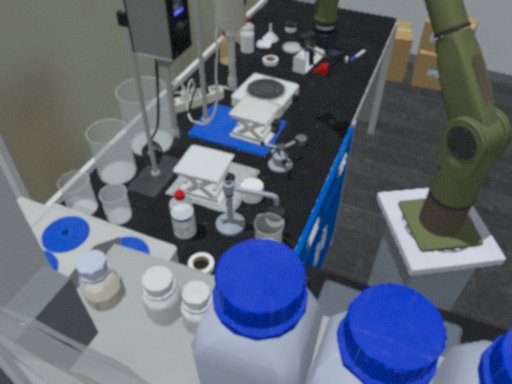

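View pics/top0.png

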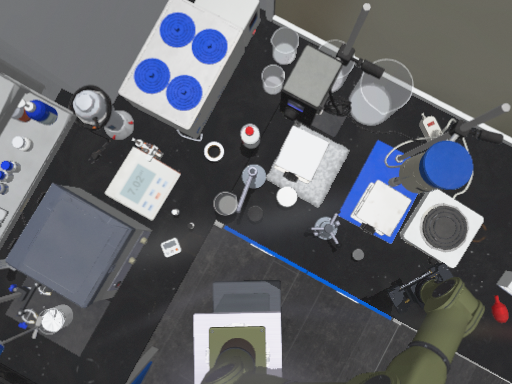

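```bash
python3 - <<'E'
import cv2
a=cv2.imread("pics/top0.png")[130:260,190:360]; cv2.imwrite("pics/topz.png",cv2.resize(a,None,fx=4.6,fy=4.6,interpolation=cv2.INTER_CUBIC))
a=cv2.imread("pics/scene0.png")[115:255,165:320]; cv2.imwrite("pics/scenez.png",cv2.resize(a,None,fx=4.2,fy=4.2,interpolation=cv2.INTER_CUBIC))
E
```

```text
(no output)
```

View pics/topz.png

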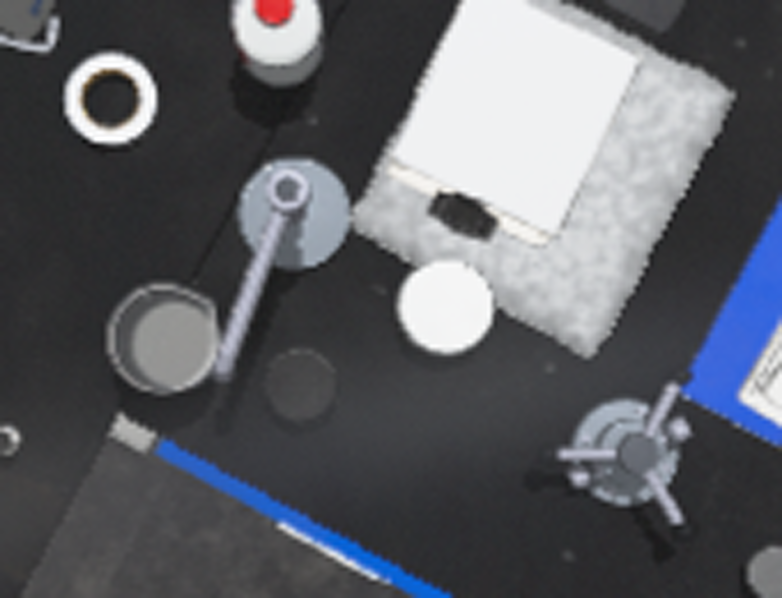

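View pics/scenez.png

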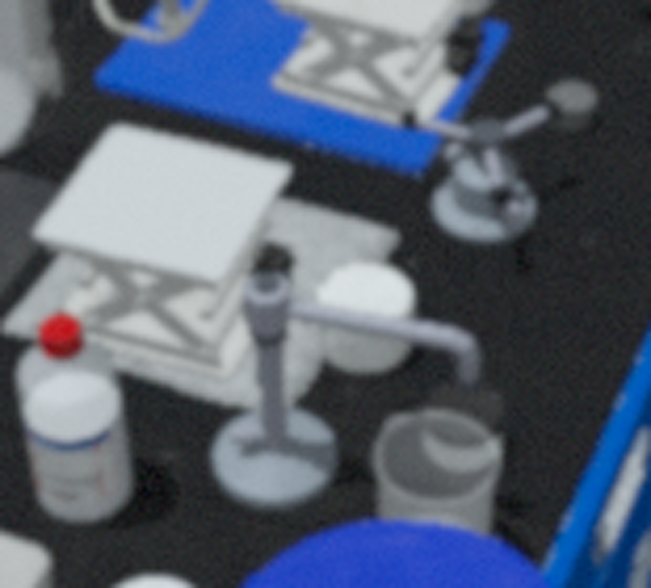

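```bash
cat > h.py <<'E'
import numpy as np, cv2
from scipy.spatial.transform import Rotation as R
from plant import viewer
def cam(n):
    m=viewer.camera_model(n); f=192/np.tan(np.radians(m['vertical_fov']/2))
    q=m['rotation']; return np.array([[f,0,m['cx']],[0,f,m['cy']],[0,0,1]]),m['D'],m['origin'],R.from_quat([q[1],q[2],q[3],q[0]]).as_matrix()
def ray(n,p):
    K,D,o,M=cam(n); u=cv2.undistortPoints(np.array(p,float).reshape(-1,1,2),K,D).reshape(-1,2)
    return o,np.c_[u,np.ones(len(u))]@M.T
def plane(n,p,z):
    o,d=ray(n,p); return o+d*((z-o[2])/d[:,2])[:,None]
def proj(n,X):
    K,D,o,M=cam(n); return cv2.projectPoints(np.array(X,float).reshape(-1,3),cv2.Rodrigues(M.T)[0],-M.T@o,K,D)[0].reshape(-1,2)
E
python3 - <<'E'
from h import *
np.set_printoptions(precision=1,suppress=True)
def z(*p): return (np.array(p,float)+.5)/4.6+[190,130]-.5
print("look",cam("top")[3][:,2])
piv=plane("top",z((288,190)),184)[0]; noz=plane("top",z((224,370)),162)[0]
print("pivot",piv,"foot",plane("top",z((294,213)),20), "tube end",noz,np.hypot(*(noz-piv)[:2]))
rim=plane("top",z((108,340),(162,284),(217,330),(165,394),(125,300),(205,295),(120,375)),105)
print("rim pts",rim)
A=np.c_[2*rim[:,:2],np.ones(len(rim))];s=np.linalg.lstsq(A,(rim[:,:2]**2).sum(1),rcond=None)[0];print(s[:2],np.sqrt(s[2]+s[0]**2+s[1]**2),np.hypot(*(s[:2]-piv[:2])))
print("jars",plane("top",z((446,307)),51),plane("top",z((300,385)),41))
h=plane("top",z((637,453)),86)[0];b=plane("top",z((671,394),(566,454),(676,516)),75)
print("valve",h,b,np.hypot(*(b-h)[:,:2].T),np.degrees(np.arctan2(*(b-h)[:,1::-1].T)),"flange",plane("top",z((627,453)),8))
print("grey cyl",plane("top",z((775,572)),28),"vials etc",plane("top",[(175,212),(192,225),(170,247)],30))
print("edge",plane("top",[(219,225),(400,325)],0))
print("red/wash",plane("top",z((274,8)),165),"jack top",plane("top",z((398,160),(548,240)),60))
print("cap scene",proj("scene",[piv]), proj("scene",[list(s[:2])+[105]]),proj("scene",[h]))
E
```

```text
look [ 0.1  0.  -1. ]
pivot [646.2 -74.1 184. ] foot [[646.7 -73.1  20. ]] tube end [518.7 -23.9 162. ] 137.02344996871898
rim pts [[545.   67.2 105. ]
 [586.4  25.5 105. ]
 [550.5 -15.4 105. ]
 [503.2  24.8 105. ]
 [575.   53.8 105. ]
 [577.2  -6.9 105. ]
 [518.4  58.5 105. ]]
[545.2  24.7] 42.284235591223606 141.23266103559538
jars [[ 566.6 -191.1   51. ]] [[508.7 -75.3  41. ]]
valve [ 450.1 -331.    86. ] [[ 494.2 -360.1   75. ]
 [ 450.4 -278.4   75. ]
 [ 401.3 -360.5   75. ]] [52.8 52.6 57. ] [ -33.3   89.7 -148.8] flange [[ 448.8 -333.9    8. ]]
grey cyl [[ 353.6 -443.5   28. ]] vials etc [[520.9 216.2  30. ]
 [472.1 154.7  30. ]
 [394.4 235.8  30. ]]
edge [[ 469.5   59.7    0. ]
 [  93.3 -589.6    0. ]]
red/wash [[782.6 -66.3 165. ]] jack top [[ 682.  -156.5   60. ]
 [ 616.3 -271.4   60. ]]
cap scene [[228.2 181.8]] [[268.3 223.6]] [[280.4 146.5]]
```

Request:
{"method": "step_arm", "body": {
  "moves": [
    [0,[0,0,10],[0,0,0]],
    [0,[15,28,12],[0,0,0.04]],
    [0,[33,60,12],[0,0,0.08]],
    [0,[50,92,12],[0,0,0.12]],
    [0,[67,124,12],[0,0,0.17]],
    [0,[85,157,12],[0,0,0.22]],
    [0,[103,190,12],[0,0,0.27]],
    [0,[121,223,12],[0,0,0.32]],
    [0,[139,256,12],[0,0,0.37]],
    [0,[157,289,12],[0,0,0.42]],
    [0,[175,322,12],[0,0,0.47]],
    [0,[193,355,12],[0,0,0.52]],
    [0,[210,388,12],[0,0,0.57]],
    [0,[227,420,12],[0,0,0.62]],
    [0,[243,450,12],[0,0,0.67]],
    [0,[256,474,12],[0,0,0.7]],
    [0,[264,486,12],[0,0,0.72]],
    [0,[266,490,12],[0,0,0.725]],
    [0,[266,490,12],[0,0,0.725]],
    [0,[266,490,12],[0,0,0.725]]
  ],
  "newtons": 10
}}

```text
time_s: 2.1
ee_pos: [544.9, -71.0, 250.7]
tcp_rot: [0.0, 0.829, 0.559, -0.001]
ft_force: [-0.2, -0.5, 0.3]
grip_width: 0.4
```

Request:
{"method": "step_arm", "body": {
  "moves": [
    [0,[0,0,-20],[0,0,0]],
    [0,[0,0,-40],[0,0,0]],
    [0,[0,0,-60],[0,0,0]],
    [0,[0,0,-80],[0,0,0]],
    [0,[0,0,-95],[0,0,0]],
    [0,[0,0,-103],[0,0,0]],
    [0,[0,0,-103],[0,0,0]],
    [0,[0,0,-103],[0,0,0]]
  ]
}}

```text
time_s: 2.9
ee_pos: [545.8, -69.6, 148.2]
tcp_rot: [0.0, 0.829, 0.56, 0.0]
ft_force: [-0.2, -0.1, 0.0]
grip_width: 0.8
```

```bash
cat > look.py <<'E'
import sys,cv2
from h import *
n=sys.argv[1]
x=[int(v) for v in sys.argv[2:6]]
for c,(a,b,w,h) in {"top":(190,130,170,130),"scene":(165,100,170,155)}.items():
    im=viewer.camera(c)[:,:,::-1]; cv2.imwrite(f"pics/{c}{n}.png",im)
    cv2.imwrite(f"pics/{c}{n}z.png",cv2.resize(im[b:b+h,a:a+w],None,fx=3.8,fy=3.8,interpolation=cv2.INTER_CUBIC))
E
python3 look.py 1
```

```text
(no output)
```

View pics/top1z.png

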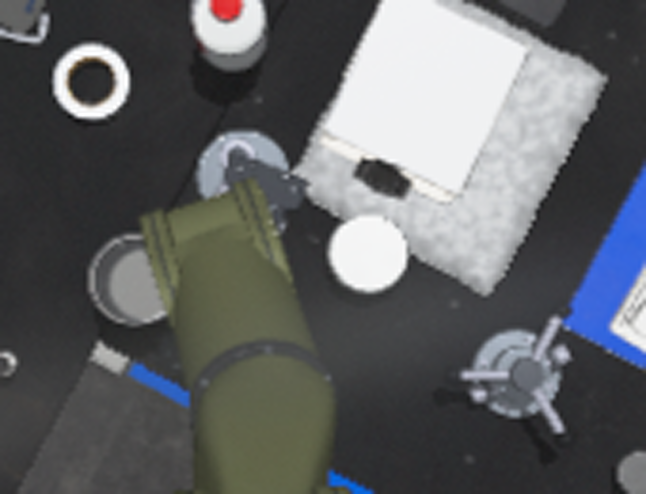

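View pics/scene1z.png

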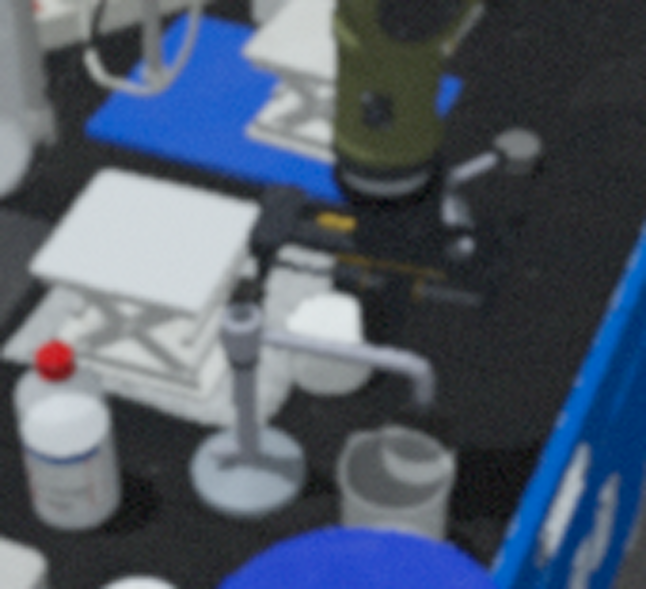

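Request:
{"method": "step_arm", "body": {
  "moves": [
    [0,[2,5,0],[0,0,0]],
    [0,[4,10,0],[0,0,0]],
    [0,[5,12,0],[0,0,0]],
    [0,[6,15,0],[0,0,0]],
    [0,[7,18,0],[0,0,-0.03]],
    [0,[8,21,0],[0,0,-0.065]],
    [0,[8.5,23.5,0],[0,0,-0.09]],
    [0,[9,25.5,0],[0,0,-0.113]],
    [0,[10,28,0],[0,0,-0.14]],
    [0,[11,30.5,0],[0,0,-0.165]],
    [0,[12,33,0],[0,0,-0.19]],
    [0,[12.5,35,0],[0,0,-0.218]],
    [0,[13.5,37,0],[0,0,-0.245]],
    [0,[15,39.5,0],[0,0,-0.27]],
    [0,[16,42,0],[0,0,-0.3]],
    [0,[17,44,0],[0,0,-0.323]],
    [0,[17,44,0],[0,0,-0.323]],
    [0,[17,44,0],[0,0,-0.323]]
  ]
}}

```text
time_s: 4.8
ee_pos: [563.2, -24.7, 147.9]
tcp_rot: [0.0, 0.908, 0.42, 0.001]
ft_force: [-0.3, -0.4, -0.1]
grip_width: 0.8
```

```bash
python3 look.py 2
```

```text
(no output)
```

View pics/scene2z.png

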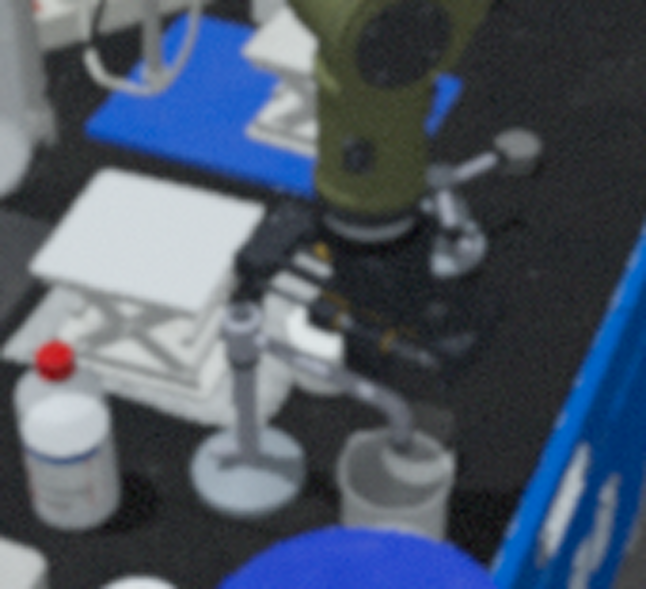

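View pics/top2z.png

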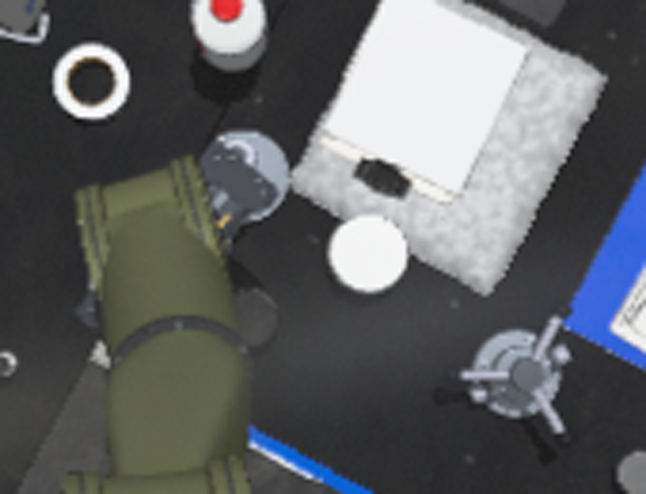

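```bash
python3 - <<'E'
from h import *
np.set_printoptions(precision=1,suppress=True)
z=lambda x,y:((x+.5)/3.8+164.5,(y+.5)/3.8+99.5)
c=np.array([646.2,-74.1])
for nm,p,h in [("noz1",(425,404),120),("noz2",(402,443),120),("hubtop",(242,313),184)]:
    P=plane("scene",[z(*p)],h)[0];print(nm,P,np.hypot(*(P[:2]-c)),np.degrees(np.arctan2(P[1]-c[1],P[0]-c[0])))
rim=plane("scene",[z(*p) for p in [(338,470),(346,447),(455,463),(368,430),(422,430)]],105);print(rim,np.hypot(*(rim[:,:2]-[545.2,24.7]).T))
X=[list(c+140*np.array([np.cos(t),np.sin(t)]))+[120] for t in np.radians([158.5,140,135.6])]
print((proj("scene",X)-[164.5,99.5])*3.8)
E
```

```text
noz1 [514.7 -25.5 120. ] 140.18218363628012 159.7210037818587
noz2 [537.8  11.4 120. ] 138.08063860350637 141.74107785907344
hubtop [645.9 -73.3 184. ] 0.8871529931999551 106.69945620813264
[[585.9  18.7 105. ]
 [577.2  -3.1 105. ]
 [499.5  22.4 105. ]
 [558.6 -18.1 105. ]
 [518.4 -13.2 105. ]] [41.2 42.4 45.8 44.9 46.4]
[[424.5 407.3]
 [401.8 448.2]
 [393.7 457.1]]
```

Request:
{"method": "step_arm", "body": {
  "moves": [
    [0,[1.5,2.5,0],[0,0,-0.03]],
    [0,[3,4.5,0],[0,0,-0.055]],
    [0,[4,6.5,0],[0,0,-0.08]],
    [0,[4.5,7.5,0],[0,0,-0.085]],
    [0,[4.5,7.5,0],[0,0,-0.085]],
    [0,[4.5,7.5,0],[0,0,-0.085]],
    [0,[1,4,0],[0,0,-0.085]],
    [0,[-6,-3,0],[0,0,-0.085]],
    [0,[-16,-13,0],[0,0,-0.085]],
    [0,[-26,-23,5],[0,0,-0.085]],
    [0,[-30,-45,30],[0,0,-0.085]],
    [0,[-35,-75,60],[0,0,-0.085]],
    [0,[-45,-110,85],[0,0,-0.085]],
    [0,[-55,-150,90],[0,0,-0.085]],
    [0,[-60,-190,90],[0,0,-0.085]],
    [0,[-65,-210,90],[0,0,-0.085]],
    [0,[-65,-210,90],[0,0,-0.085]],
    [0,[-65,-210,90],[0,0,-0.085]]
  ]
}}

```text
time_s: 6.7
ee_pos: [496.8, -234.9, 237.9]
tcp_rot: [-0.0, 0.925, 0.38, 0.0]
ft_force: [0.4, 0.1, 0.2]
grip_width: 0.7
```

```bash
python3 look.py 3
```

```text
(no output)
```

View pics/scene3z.png

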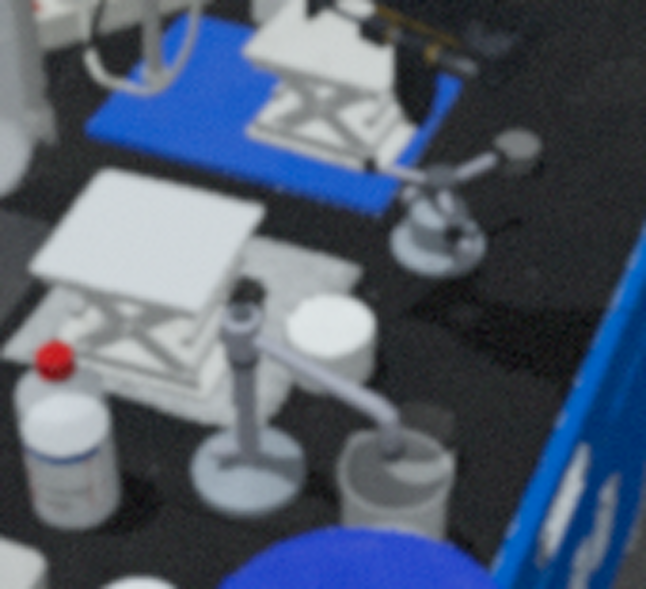

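View pics/top3z.png

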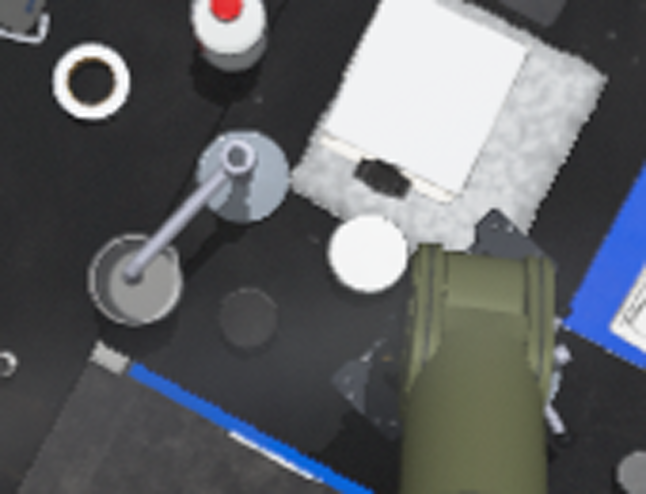

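```bash
python3 - <<'E'
from h import *
np.set_printoptions(precision=1,suppress=True)
c=np.array([646.2,-74.1]); g=cv2.cvtColor(cv2.imread("pics/top3.png"),cv2.COLOR_BGR2GRAY).astype(np.float32)
# brightness profile across the tube at several radii, in plane z=165
for r in (45,55,65,75,85,95,105):
    best=[];T=np.radians(np.arange(120,152,.25))
    px=proj("top",np.c_[c[0]+r*np.cos(T),c[1]+r*np.sin(T),np.full(len(T),165)])
    v=cv2.remap(g,px[:,0].astype(np.float32),px[:,1].astype(np.float32),cv2.INTER_LINEAR).ravel()
    print(r,[int(k) for k in v[::8]],end=' ')
    w=np.where(v>(v.max()+np.median(v))/2)[0]; print(np.degrees(T[w[0]]),np.degrees(T[w[-1]]),(np.degrees(T[w].mean())))
z=lambda x,y:((x+.5)/3.8+164.5,(y+.5)/3.8+99.5)
P=plane("scene",[z(391,450)],120)[0];print(P,np.degrees(np.arctan2(P[1]-c[1],P[0]-c[0])))
zt=lambda x,y:((x+.5)/3.8+189.5,(y+.5)/3.8+129.5)
# nozzle tube end; beaker rim circle
rim=plane("top",[zt(*p) for p in [(89,280),(135,234),(181,275),(134,326),(103,246),(168,248),(99,310),(170,307)]],105)[:,:2]
s=np.linalg.lstsq(np.c_[2*rim,np.ones(len(rim))],(rim**2).sum(1),rcond=None)[0];print("beaker",s[:2],np.sqrt(s[2]+s[0]**2+s[1]**2),np.degrees(np.arctan2(s[1]-c[1],s[0]-c[0])))
E
```

```text
45 [64, 79, 110, 142, 173, 182, 189, 188, 168, 151, 136, 134, 142, 153, 155, 155] 127.74999999999999 135.5 131.625
55 [45, 55, 70, 114, 159, 181, 188, 186, 163, 137, 102, 71, 50, 50, 50, 50] 127.25 137.75 132.5
65 [39, 41, 48, 68, 114, 159, 186, 183, 161, 128, 86, 55, 50, 51, 50, 50] 128.75 138.0 133.375
75 [44, 41, 38, 48, 88, 143, 184, 183, 161, 123, 77, 47, 46, 47, 47, 48] 129.25 138.25 133.75
85 [45, 43, 44, 43, 69, 127, 181, 183, 159, 115, 63, 45, 45, 44, 44, 44] 129.75 137.75 133.75000000000003
95 [43, 44, 46, 44, 53, 98, 171, 184, 157, 109, 70, 69, 60, 45, 45, 42] 130.75 137.25 133.99999999999997
105 [43, 43, 43, 60, 82, 109, 167, 185, 157, 112, 90, 105, 119, 135, 110, 51] 131.25 136.5 133.87500000000003
[546.8  17.2 120. ] 137.41988137327377
beaker [545.1  25.7] 42.094789993378896 135.39149220073213
```

```bash
python3 - <<'E'
from h import *
a=cv2.imread("pics/scene3.png")[195:245,245:295]; b=cv2.imread("pics/top3.png")[160:220,205:265]
cv2.imwrite("pics/n3.png",np.hstack([cv2.resize(a,(400,400),interpolation=cv2.INTER_CUBIC),cv2.resize(b,(400,400),interpolation=cv2.INTER_CUBIC)]))
t=np.linspace(0,2*np.pi,9)[:-1]
for m in (135.5,):
  for n,o,s in (("scene",(244.5,194.5),8),("top",(204.5,159.5),400/60)):
    C=[545.2,25.2]
    print(n,((proj(n,np.c_[C[0]+41.5*np.cos(t),C[1]+41.5*np.sin(t),0*t+105])-o)*s).astype(int).tolist(),((proj(n,[[*C,120],[*C,105],[646.2,-74.1,184]])-o)*s).astype(int).tolist())
E
```

```text
scene [[72, 244], [118, 305], [208, 324], [288, 289], [308, 222], [260, 164], [173, 146], [96, 179]] [[192, 205], [190, 233], [-130, -101]]
top [[136, 211], [80, 236], [58, 293], [82, 348], [139, 370], [194, 346], [217, 289], [192, 233]] [[134, 289], [137, 291], [318, 76]]
```

View pics/n3.png

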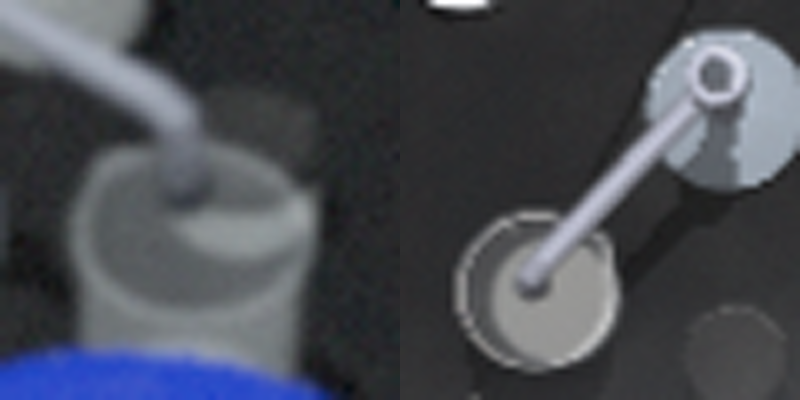

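```bash
python3 - <<'E'
from h import *
c=np.array([646.2,-73.8])
for n in("top","scene"):
  g=cv2.cvtColor(cv2.imread(f"pics/{n}3.png"),cv2.COLOR_BGR2GRAY).astype(np.float32)
  for r in (70,85,100,115):
    d=np.radians(135.5);L=np.arange(-14,14.1,1)
    X=np.c_[c[0]+r*np.cos(d)+L*np.sin(d),c[1]+r*np.sin(d)-L*np.cos(d),0*L+162]
    px=proj(n,X).astype(np.float32); v=cv2.remap(g,px[:,:1],px[:,1:],cv2.INTER_LINEAR).ravel()
    print(n,r,v.astype(int).tolist())
a=cv2.imread("pics/scene3.png")[175:235,220:280]; a=cv2.resize(a,(600,600),interpolation=cv2.INTER_CUBIC)
d=np.radians(135.5)
for r,z in((40,162),(120,162),(140,120)):
  p=(proj("scene",[[c[0]+r*np.cos(d),c[1]+r*np.sin(d),z]])[0]-[219.5,174.5])*10; cv2.circle(a,tuple(int(k) for k in p),4,(0,0,255),-1)
t=np.linspace(0,2*np.pi,60)
for C,rr,z,co in(([c[0]+140*np.cos(d),c[1]+140*np.sin(d)],9,120,(0,255,0)),([545.2,25.2],41.5,105,(255,255,0))):
  for p in (proj("scene",np.c_[C[0]+rr*np.cos(t),C[1]+rr*np.sin(t),0*t+z])-[219.5,174.5])*10: cv2.circle(a,tuple(int(k) for k in p),1,co,-1)
cv2.imwrite("pics/n3b.png",a)
E
```

```text
top 70 [48, 48, 49, 49, 50, 50, 53, 60, 69, 84, 102, 121, 138, 153, 166, 177, 183, 187, 188, 182, 166, 147, 127, 104, 86, 69, 56, 44, 35]
top 85 [44, 44, 44, 45, 45, 45, 49, 58, 72, 89, 109, 125, 141, 154, 168, 177, 182, 185, 186, 182, 169, 151, 132, 112, 90, 73, 60, 50, 45]
top 100 [122, 116, 113, 113, 116, 119, 118, 111, 108, 111, 119, 130, 143, 157, 169, 179, 186, 186, 186, 179, 167, 151, 130, 107, 89, 71, 57, 51, 48]
top 115 [151, 151, 151, 151, 151, 149, 145, 140, 134, 132, 134, 139, 145, 155, 167, 176, 182, 187, 186, 179, 169, 158, 144, 129, 114, 102, 91, 83, 80]
scene 70 [149, 149, 150, 151, 154, 157, 160, 164, 166, 169, 170, 170, 169, 167, 163, 158, 153, 148, 142, 139, 136, 133, 131, 130, 129, 128, 127, 125, 118]
scene 85 [142, 144, 146, 148, 151, 154, 158, 162, 165, 167, 170, 171, 169, 166, 162, 157, 151, 145, 138, 131, 123, 116, 109, 103, 97, 92, 86, 80, 74]
scene 100 [105, 112, 120, 128, 135, 144, 152, 160, 166, 169, 170, 170, 169, 167, 164, 158, 152, 145, 137, 128, 118, 107, 95, 84, 72, 63, 55, 50, 46]
scene 115 [62, 72, 85, 99, 112, 126, 140, 151, 158, 163, 167, 169, 169, 167, 164, 159, 154, 147, 139, 130, 120, 109, 98, 88, 77, 68, 59, 54, 50]
```

View pics/n3b.png

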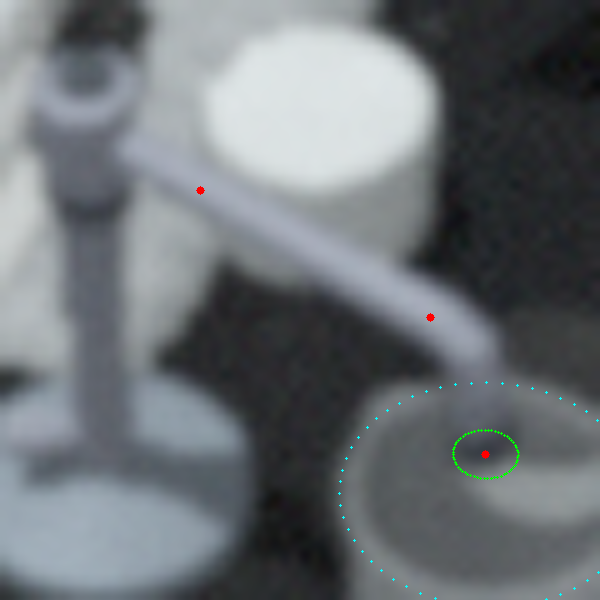

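```bash
python3 - <<'E'
from h import *
a=cv2.imread("pics/top0.png")[170:270,310:430]; b=cv2.imread("pics/scene3.png")[90:180,215:305]
cv2.imwrite("pics/jk.png",np.hstack([cv2.resize(a,(440,367),interpolation=cv2.INTER_CUBIC),cv2.resize(b,(360,367),interpolation=cv2.INTER_CUBIC)]))
E
```

```text
(no output)
```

View pics/jk.png

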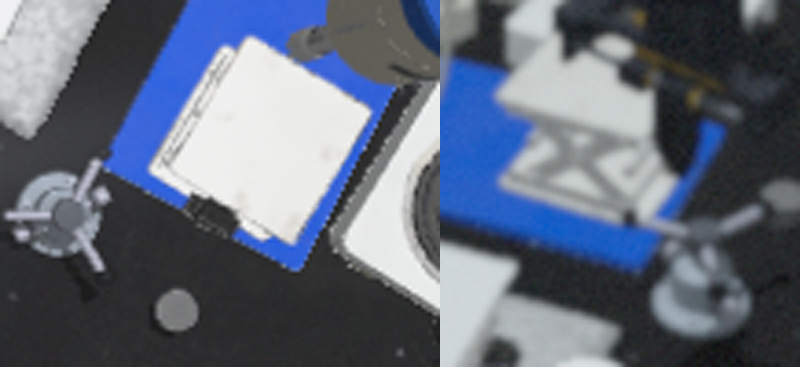

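```bash
python3 - <<'E'
from h import *
np.set_printoptions(precision=1,suppress=True)
for h in (60,80,100,120,140,160):
    X=plane("top",[(377.6,179.6)],h)[0]; print(h,X[:2],proj("scene",[X]),plane("top",[(354.4,214.5)],h)[0][:2])
from plant import status; print(status.get_obs()['q'])
E
```

```text
60 [ 617.7 -516.6] [[227.1 124.1]] [ 495.4 -429.5]
80 [ 615.9 -511.5] [[227.5 120.5]] [ 495.2 -425.5]
100 [ 614.1 -506.4] [[227.9 116.7]] [ 495.  -421.5]
120 [ 612.3 -501.3] [[228.3 112.9]] [ 494.8 -417.5]
140 [ 610.6 -496.2] [[228.8 109. ]] [ 494.6 -413.5]
160 [ 608.8 -491.1] [[229.2 105.1]] [ 494.4 -409.5]
[ 0.5  0.6 -0.3  1.8  0.2  0.8 -0.6]
```

Request:
{"method": "step_arm", "body": {
  "moves": [
    [0,[-4,-12,0],[0,0,-0.13]],
    [0,[-8,-24,0],[0,0,-0.26]],
    [0,[-12,-35,0],[0,0,-0.39]],
    [0,[-16,-46,0],[0,0,-0.52]],
    [0,[-20,-57.5,0],[0,0,-0.65]],
    [0,[-20,-57.5,0],[0,0,-0.75]],
    [0,[-20,-57.5,0],[0,0,-0.796]],
    [0,[-20,-57.5,-20],[0,0,-0.796]],
    [0,[-20,-57.5,-40],[0,0,-0.796]],
    [0,[-20,-57.5,-60],[0,0,-0.796]],
    [0,[-20,-57.5,-80],[0,0,-0.796]],
    [0,[-20,-57.5,-95],[0,0,-0.796]],
    [0,[-20,-57.5,-105],[0,0,-0.796]],
    [0,[-20,-57.5,-108],[0,0,-0.796]],
    [0,[-20,-57.5,-108],[0,0,-0.796]]
  ]
}}

```text
time_s: 8.3
ee_pos: [478.0, -291.8, 129.7]
tcp_rot: [-0.0, 1.0, -0.007, -0.0]
ft_force: [-0.4, 0.7, -0.2]
grip_width: 0.5
```

```bash
python3 look.py 4
```

```text
(no output)
```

View pics/scene4z.png

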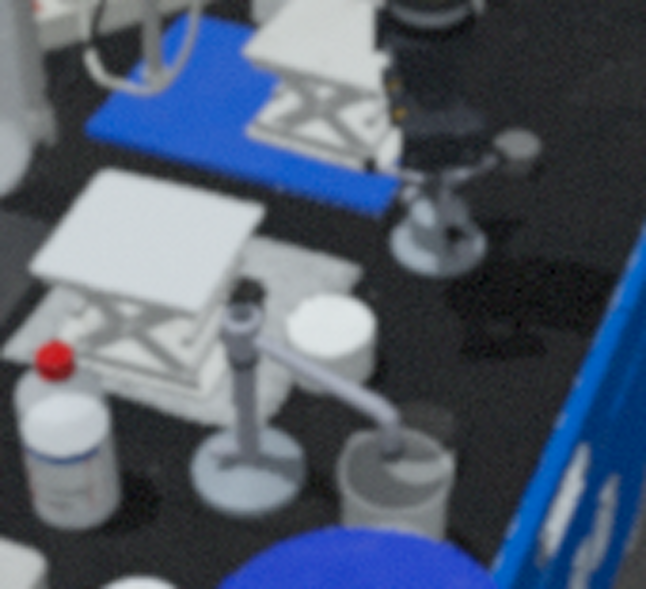

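Request:
{"method": "step_arm", "body": {
  "moves": [
    [0,[0,0,-15],[0,0,0]],
    [0,[0,0,-30],[0,0,0]],
    [0,[0,0,-42],[0,0,0]],
    [0,[0,0,-54],[0,0,0]],
    [0,[0,0,-62],[0,0,0]],
    [0,[0,0,-64],[0,0,0]],
    [0,[0,0,-64],[0,0,0]]
  ]
}}

```text
time_s: 9.1
ee_pos: [477.6, -292.5, 65.6]
tcp_rot: [-0.0, 1.0, -0.008, -0.0]
ft_force: [0.8, 0.1, 0.1]
grip_width: 0.7
```

```bash
python3 look.py 5; python3 - <<'E'
from h import *
from numpy import cos,sin,radians
H=np.array([449.5,-332]);s=np.array([478,-292.5])
for f in [89]+list(range(95,186,6)):
    p=radians(f);P=H+40*np.array([cos(p),sin(p)])+14*np.array([sin(p),-cos(p)]);print(f,(P-s).round(1),round(radians(f-89),3))
E
```

```text
89 [-13.8   0.2] 0.0
95 [-18.    1.6] 0.105
101 [-22.4   2.4] 0.209
107 [-26.8   2.8] 0.314
113 [-31.2   2.8] 0.419
119 [-35.6   2.3] 0.524
125 [-40.    1.3] 0.628
131 [-44.2  -0.1] 0.733
137 [-48.2  -2. ] 0.838
143 [-52.   -4.2] 0.942
149 [-55.6  -6.9] 1.047
155 [-58.8  -9.9] 1.152
161 [-61.8 -13.2] 1.257
167 [-64.3 -16.9] 1.361
173 [-66.5 -20.7] 1.466
179 [-68.2 -24.8] 1.571
185 [-69.6 -29. ] 1.676
```

View pics/scene5z.png

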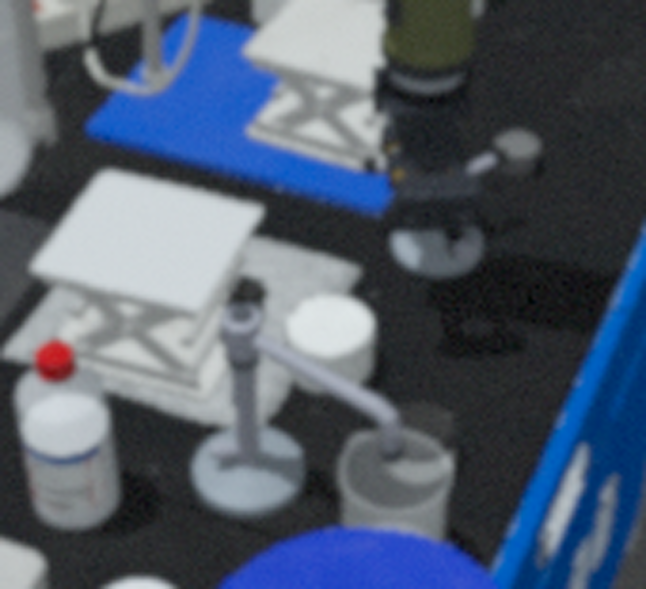

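Request:
{"method": "step_arm", "body": {
  "moves": [
    [0,[-5,0,0],[0,0,0]],
    [0,[-10,0,0],[0,0,0]],
    [0,[-14,0,0],[0,0,0]],
    [0,[-18,1.6,0],[0,0,0.105]],
    [0,[-22.4,2.4,0],[0,0,0.21]],
    [0,[-26.8,2.8,0],[0,0,0.314]],
    [0,[-31.2,2.8,0],[0,0,0.42]],
    [0,[-35.6,2.3,0],[0,0,0.524]],
    [0,[-40,1.3,0],[0,0,0.63]],
    [0,[-44.2,0,0],[0,0,0.733]],
    [0,[-48.2,-2,0],[0,0,0.838]],
    [0,[-52,-4.2,0],[0,0,0.942]],
    [0,[-55.6,-7,0],[0,0,1.047]],
    [0,[-58.8,-10,0],[0,0,1.152]],
    [0,[-58.8,-10,0],[0,0,1.152]]
  ]
}}

```text
time_s: 10.7
ee_pos: [418.8, -302.7, 66.0]
tcp_rot: [0.0, 0.843, 0.538, 0.001]
ft_force: [1.2, 0.3, -0.1]
grip_width: 0.2
```

```bash
python3 look.py 6; python3 -c "
from plant import status;o=status.get_obs();print(o['q'],o['ft_force'])"
```

```text
[ 0.68456717  0.84454735 -0.24475027  2.01522023  0.5617707   0.34725553
 -0.45099062] [ 0.18497062  0.08246673 -0.13648687]
```

View pics/top6z.png

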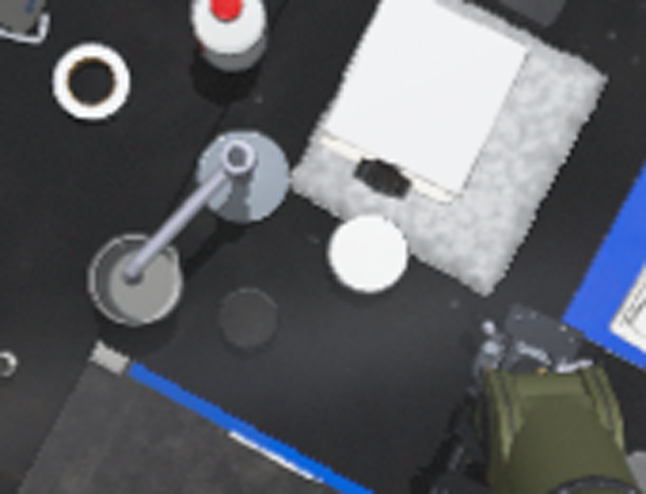

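View pics/scene6z.png

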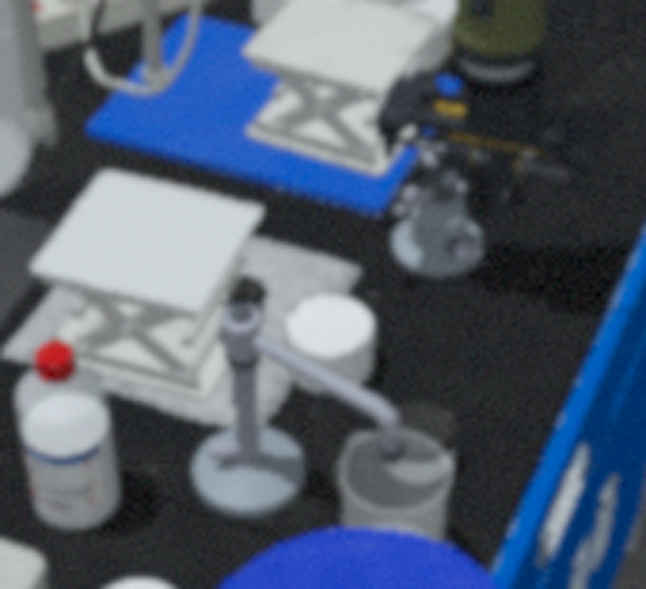

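Request:
{"method": "step_arm", "body": {
  "moves": [
    [0,[-1.5,-1.6,0],[0,0,0.05]],
    [0,[-3,-3.3,0],[0,0,0.105]],
    [0,[-4.3,-5,0],[0,0,0.157]],
    [0,[-5.5,-7,0],[0,0,0.21]],
    [0,[-5.5,-7,0],[0,0,0.21]]
  ]
}}

```text
time_s: 11.3
ee_pos: [412.9, -309.3, 65.7]
tcp_rot: [-0.0, 0.782, 0.623, -0.0]
ft_force: [0.8, 0.3, 0.4]
grip_width: 0.4
```

Request:
{"method": "step_arm", "body": {
  "moves": [
    [0,[-0.8,-1.3,0],[0,0,0.035]],
    [0,[-1.5,-2.5,0],[0,0,0.07]],
    [0,[-1.5,-2.5,0],[0,0,0.07]]
  ]
}}

```text
time_s: 11.6
ee_pos: [411.3, -312.0, 65.6]
tcp_rot: [-0.0, 0.759, 0.651, -0.0]
ft_force: [-0.5, 1.2, 0.0]
grip_width: 0.7
```

Request:
{"method": "step_arm", "body": {
  "moves": [
    [0,[-0.4,-0.7,0],[0,0,0.02]],
    [0,[-0.7,-1.3,0],[0,0,0.035]],
    [0,[-0.7,-1.3,0],[0,0,0.035]]
  ]
}}

```text
time_s: 11.9
ee_pos: [410.7, -313.4, 65.7]
tcp_rot: [-0.0, 0.748, 0.664, -0.0]
ft_force: [0.2, 1.1, -0.5]
grip_width: 0.4
```

Request:
{"method": "step_arm", "body": {
  "moves": [
    [0,[-0.3,-0.7,0],[0,0,0.017]],
    [0,[-0.6,-1.4,0],[0,0,0.035]],
    [0,[-0.6,-1.4,0],[0,0,0.035]]
  ]
}}

```text
time_s: 12.2
ee_pos: [410.2, -314.8, 65.7]
tcp_rot: [-0.0, 0.736, 0.677, -0.0]
ft_force: [-0.3, 1.7, -0.5]
grip_width: 0.4
```

Request:
{"method": "step_arm", "body": {
  "moves": [
    [0,[-0.3,-0.7,0],[0,0,0.017]],
    [0,[-0.6,-1.4,0],[0,0,0.035]],
    [0,[-0.6,-1.4,0],[0,0,0.035]]
  ]
}}

```text
time_s: 12.5
ee_pos: [410.0, -314.9, 65.7]
tcp_rot: [-0.001, 0.724, 0.69, 0.001]
ft_force: [-0.9, 4.7, 0.3]
grip_width: 1.0
```

Request:
{"method": "step_arm", "body": {
  "moves": [
    [0,[-0.2,-0.7,0],[0,0,0.017]],
    [0,[-0.4,-1.4,0],[0,0,0.035]],
    [0,[-0.4,-1.4,0],[0,0,0.035]]
  ]
}}

```text
time_s: 12.8
ee_pos: [409.6, -314.7, 65.6]
tcp_rot: [-0.001, 0.711, 0.703, 0.001]
ft_force: [-1.1, 9.8, 1.6]
grip_width: 0.4
```

Request:
{"method": "step_arm", "body": {
  "moves": [
    [0,[0,3,0],[0,0,0]],
    [0,[1,8,0],[0,0,0]],
    [0,[1,14,0],[0,0,0]],
    [0,[1,18,3],[0,0,0]],
    [0,[1,18,20],[0,0,0]],
    [0,[1,18,45],[0,0,0]],
    [0,[1,18,75],[0,0,0]],
    [0,[1,18,110],[0,0,0]],
    [0,[1,18,145],[0,0,0]],
    [0,[1,10,170],[0,0,0]],
    [0,[-10,-20,180],[0,0,-0.1]],
    [0,[-25,-50,180],[0,0,-0.2]],
    [0,[-42,-85,180],[0,0,-0.3]],
    [0,[-60,-120,180],[0,0,-0.4]],
    [0,[-78,-155,180],[0,0,-0.5]],
    [0,[-95,-185,180],[0,0,-0.6]],
    [0,[-105,-210,180],[0,0,-0.7]],
    [0,[-112,-225,180],[0,0,-0.7]],
    [0,[-112,-225,180],[0,0,-0.7]]
  ]
}}

```text
time_s: 14.7
ee_pos: [295.2, -544.9, 245.6]
tcp_rot: [0.001, 0.911, 0.413, -0.001]
ft_force: [-0.2, 0.4, -0.9]
grip_width: 0.2
```

```bash
python3 look.py 7
```

```text
(no output)
```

View pics/top7z.png

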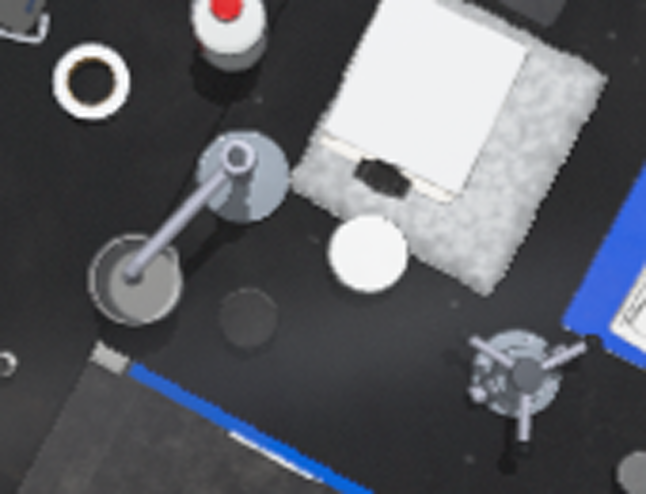

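View pics/scene7z.png

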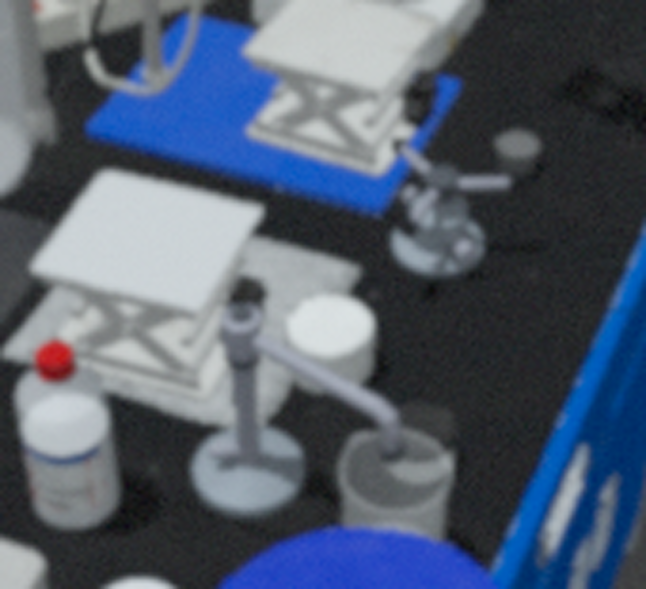

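```bash
python3 - <<'E'
from h import *
zt=lambda p:((p[0]+.5)/3.8+189.5,(p[1]+.5)/3.8+129.5)
for n,ps in(("before(top1)",[(557,322),(464,376),(560,431)]),("after",[(585,346),(472,341),(523,439)])):
    P=plane("top",[zt(p) for p in ps],75)[:,:2]; c=plane("top",[zt((525,374))],86)[0,:2]
    print(n,P.round(1).tolist(),c,P.mean(0),np.degrees(np.arctan2(*(P-P.mean(0))[:,::-1].T)))
a=cv2.imread("pics/top0.png");b=cv2.imread("pics/top7.png")
d=cv2.absdiff(a,b).max(2)>40
cv2.imwrite("pics/d.png",d.astype(np.uint8)*255)
E
```

```text
before(top1) [[497.3, -362.8], [449.5, -275.2], [396.9, -361.9]] [ 450.21699926 -330.01928352] [ 447.89332894 -333.26973172] [ -30.82402115   88.41507393 -150.72385066]
after [[474.5, -387.8], [481.6, -283.6], [390.3, -327.6]] [ 450.21699926 -330.01928352] [ 448.82272057 -332.99595075] [-64.87402075  56.38760103 174.72931459]
```

View pics/d.png

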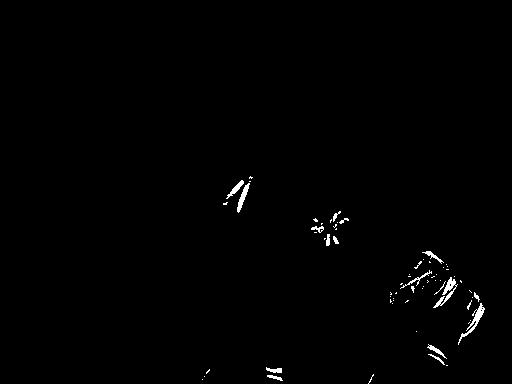

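```bash
python3 -c "
from plant import job;print(job.job_done())"
```

```text
the job is handed in; nothing more can be done
None
```

I pushed the spout round until its nozzle hung over the middle of the beaker. I then pushed a valve spoke anticlockwise to its stop, backed the arm clear and handed the job in at about 15 s. The hand-in gave no verdict.

- **Nozzle:** it is over the middle of the beaker to within about 2 mm by the tube's line. That line reads about 2 mm past the middle in the top view and about 2 mm short in the scene view. A reading of the mouth itself in the scene view disagreed, at about 5 mm short. I gave it less weight because the mouth is blurred and partly hidden there.
- **Valve:** the handle turned about 86.5° (1.51 rad), which fits a start between 0 and 0.2 and the stop at 1.6. At the end the finger stopped moving while the contact force rose from about 2 to 10 N. After I backed off, the spokes stood at the same angle.
- **Everything else:** comparing the top view from before and after, only the spout, the handle and the arm had changed. The beaker, both jars and the bystanders that this view shows clearly did not move. The largest force I read was about 10 N.

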